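Advance the culture plate by one turn of the feeder's hand wheel

ROBOT

A 6-joint arm with a two-finger parallel gripper is mounted at the origin on a cart in front of the work surface, level with it; the furniture and walls round the work are solid. World frame = base frame: x ahead of the robot, y to its left, z up, the work surface at z = 0. Lengths are in mm, angles in rad, forces in N, time in s.
With the tool pointing down it reaches from about 325 to 875 mm from the base axis. Payload 4.4 kg.
Tool frame: the origin (TCP) lies on the centre line of the jaws, within the pads' length; the fingertips stand ahead of it and the grasp point (between the pads) lies 6 mm ahead of it (ctrl.tcp_to_tips is the z of the fingertips in the tool frame, in mm); z points along the fingers, y is the direction in which the jaws open and shut (so a half turn about z gives the same grasp; the last joint's range is limited). The gripper opens to 85 mm and grips with 20 to 120 N. Pads are 22 mm wide; open, the fingers measure 114 mm over their backs; the gripper's body (76 mm by 85 mm) begins 54 mm behind the grasp point. The pads swing forward as they close: fully open they stand 13 mm farther back than shut.
Start: joints at [1.04, 0.207, 1.542, -0, 1.393, -0.15], TCP at [213.716, 533.81, 226.282] pointing down, gripper open.
Joint ranges: [-2.73, 2.73], [-0.86, 2.22], [0.23, 2.46], [-1.11, 4.25], [0.08, 2.63], [-2.82, 2.82]. Speed limits (rad/s): [2.79, 2.79, 3.14, 3.14, 3.14, 3.14].

INTERFACE

Orientations are given as a 3x3 rotation matrix whose columns are the frame's x, y, z axes.
In Python, from plant import ctrl, sensors, optics gives the robot as it stands. Calls block until the motion is done:
- ctrl.move_ptp(position, orientation): joint-space move of the TCP to a pose.
- ctrl.move_l(position, rot=None, vel=150, threshold=None): straight line of the TCP; rot=None keeps the orientation; vel is the mean speed in mm/s. With threshold (N) it stops when the force on the tool has changed by that much, and returns True; else False.
- ctrl.set_joints(angles): joint-space move.
- ctrl.gripper_to(opening, force=None): finger opening in mm; force is the grip in N (None keeps the last); returns when the fingers have stopped.
- ctrl.hold(seconds).
- ctrl.solve_ik(position, orientation): joint angles nearest the present ones, or None.
- sensors.read_state(): the state.
- optics.grab_frame(name): name is "side" or "top" or "wrist"; returns (picture, depth): 420x560x3 uint8, red, green, blue; 420x560 float32, mm along the optical axis (not along the pixel's ray), 0 where there is no reading.
- optics.camera_params(name): a dict with "mtx" (3x3 intrinsics, pixels), "k1" (the pictures are not rectified: a ray, as slopes to the right and down, at radius r is drawn at 1 + k1 r^2 times it, then the intrinsics apply), "R" (3x3) and "t" (3): a world point X has camera coordinates R X + t; the wrist camera has in their place "T_tool_cam" (4x4, takes a point from camera to tool coordinates, whose origin is the TCP and whose axes are the flange's). Camera axes: x right, y down, z forward; pixel columns grow to the right and rows downward; lengths in mm; the calibration is good to about 2 mm. A picture is of the moment at which its call begins: read the wrist's pose just before it. camera_params takes no time and is no camera call.
A pose or a line that the arm cannot do raises ctrl.MotionError and nothing moves.
- ctrl.finish_job(): hands the job in, once; it reports no verdict.
The state is a dict: "t": time; "q": joint angles; "qvel": joint speeds; "tau": joint torques, N m; "eef_pos": TCP position; "eef_rot": TCP orientation; "force": force on the tool from outside, world axes, zero at the start; "wrist_torque": the same for the moment, N m; "grip_width": finger opening in mm.
Only numpy, scipy, OpenCV 4.12 (cv2) and the standard library are available. Lean on these libraries where they do the work, as an engineer would, in place of code of your own. Each camera call takes 0.05 s, during which the arm holds its last target.

TASK

Move the culture dish on one step: push the hand wheel of the plate feeder round by its upright handle, clockwise seen from above, through exactly one full turn, so that the handle stops where it began. Only push the handle with closed fingertips or the outside of the fingers: do not take hold of it, do not turn the wheel backwards or run it on past the full turn. The dish must ride along undisturbed in its nest, and everything else on the bench stays where it is.

Things in the scene. Friction and masses are not known exactly. Their poses are not given: they have to be found in the camera images.
- feed_wheel (a joint): turn of the black hand wheel about its upright axis, rad; 0 at the start wherever its handle stands, grows as the wheel turns clockwise seen from above, 6.283 after one full turn; hard stops at -1.0 and 9.5. Stiff bearing: about 2 N at the handle moves it, and it stays where it is left. It drives the dish carriage 24 mm a turn, away from the wheel.
- wheel_centre (a point): top centre of the wheel's hub, on the axis, 102 mm above the worktop. The wheel is a black ring 138 mm over its outside with three spokes, lying level on top of the grey gear housing of the feeder (110 x 370 mm base, z up; the dish slide runs from the housing towards the robot's right). The ring's top is 101 mm above the worktop, and the hub's no higher than 102 mm.
- wheel_handle: the wheel's only handle: an upright black round grip, 22 mm thick (16 mm at its foot), 55 mm high, standing on the ring at the end of one spoke, 62 mm from the wheel's axis. Origin at the centre of its foot, 99 mm above the worktop; z up along the grip. It goes round with the wheel and, like any crank grip, spins freely on its own pin. At the start it may stand at any side.
- handle_top (a point): centre of the top of the handle, 154 mm above the worktop
- nest (a point): centre of the dish carriage's upper face, 42 mm above the worktop, inside the black raised edge (96 mm across inside, 5 mm thick, 5 mm high) that keeps the dish; it moves with the carriage
- culture_dish: loose round culture dish with orange filling, 90 mm wide, 16 mm high, lying in the nest on the carriage; origin at the centre of its underside
- amber_vial: bystander: small brown vial, 40 x 58 mm, upright; origin at the centre of its underside
- blue_cap: bystander: blue plastic cap, 33 mm wide, 46 mm high, upright; origin at the centre of its underside
- flask: bystander: conical glass flask, 58 mm wide, 107 mm high, behind the feeder; origin at the centre of its underside
- small_bottle: bystander: clear glass bottle, 40 mm wide, 85 mm high; origin at the centre of its underside
- pen: bystander: yellow marker, 118 mm long, 14 mm thick, lying down; origin at the centre of its underside
Mind the look-alikes: they are no part of the job. What is shaped like the culture_dish but red is not meant.

How it is judged (in metres and radians):
On the way, in this order (a step that is already met when the one before it is completed fails the run):
1. the fingers push the handle past a sixth of the turn (value of joint feed_wheel above 1 rad and contact force between the fingers and wheel_handle above 0.3 N), for 0.05 s.
2. the fingers push the handle past the half turn (value of joint feed_wheel above 3.14 rad and contact force between the fingers and wheel_handle above 0.3 N), for 0.05 s.
3. the fingers push the handle past five sixths of the turn (value of joint feed_wheel above 5.2 rad and contact force between the fingers and wheel_handle above 0.3 N), for 0.05 s.
At the end, for the whole second after the job is handed in: The wheel stands still one full turn clockwise from its start, within 0.2 rad (about 11 degrees); the dish lies flat in its nest on the advanced carriage, within 6 mm; the bystanders are within 20 mm of where they stood, the upright ones upright (value of joint feed_wheel between 6.083 and 6.483 rad and velocity of joint feed_wheel between -0.05 and 0.05 rad/s and distance between culture_dish and nest below 0.006 m and angle between culture_dish's own z axis and vertical below 0.06 rad and distance of each of amber_vial, blue_cap, flask, small_bottle, pen from where it was at the start of the episode below 0.02 m and angle between each of amber_vial, blue_cap, flask, small_bottle's own z axis and vertical below 0.15 rad); the robot touches nothing.
It fails at once if the wheel is turned backwards by more than 0.25 rad from its start (value of joint feed_wheel below -0.25 rad).
It fails at once if the wheel is run more than 0.3 rad past the full turn (value of joint feed_wheel above 6.583 rad).
It fails at once if the handle is taken between the fingers (the grasp point comes onto the handle's axis at grip height) (horizontal distance between the grasp point and handle_top below 0.01 m and z of the grasp point in the frame of handle_top below 0.015 m).
It fails at once if the dish is lifted, or pushed out of its nest (distance between culture_dish and nest above 0.01 m).
It fails at once if a bystander is pushed or carried more than 20 mm (distance of any of amber_vial, blue_cap, flask, small_bottle, pen from where it was at the start of the episode above 0.02 m).
It also fails if it takes over 48 s, if anything falls off the work surface, if the arm or the gripper's body presses on something with over 40 N, if the wrist force passes 120 N, or if a joint passes its speed limit or range.

## Working session

There is one attempt and no reset: what is moved stays moved. The work goes in short steps, each a Python script; the robot and the scene stay as the last script left them, time stands still between calls to the robot, and variables do not carry over. Pictures are saved under pics/ and viewed, and the job is handed in when it is done.

```bash
ls; mkdir -p pics
python3 - <<'E'
from plant import ctrl,sensors,optics
import cv2,numpy as np
s=sensors.read_state();print(s['t'],s['eef_pos'],s['eef_rot'],s['grip_width'],ctrl.tcp_to_tips)
for n in ['side','top']:
    p,d=optics.grab_frame(n);cv2.imwrite(f'pics/{n}0.png',p[:,:,::-1]);np.savez(f'{n}0.npz',p=p,d=d)
    print(n,optics.camera_params(n))
print(optics.camera_params('wrist'))
E
```

```text
pics
0.0 [213.31168135 533.11323974 225.11148719] [[-9.28387662e-01  3.71611280e-01 -1.18539110e-03]
 [ 3.71613003e-01  9.28385551e-01 -2.01101096e-03]
 [ 3.53185619e-04 -2.30750451e-03 -9.99997275e-01]] 85.32025994069123 25.0
side {'mtx': array([[457.01009649,   0.        , 274.57193649],
       [  0.        , 457.01009649, 211.05608161],
       [  0.        ,   0.        ,   1.        ]]), 'k1': -0.07429315394150048, 'R': array([[-0.99862554,  0.05070504,  0.01326791],
       [ 0.01464592,  0.51302504, -0.85824869],
       [-0.0503243 , -0.85687474, -0.51306252]]), 't': array([ 527.01676505,  193.71512831, 1143.94405993])}
top {'mtx': array([[417.06353138,   0.        , 278.0207707 ],
       [  0.        , 417.06353138, 205.08113982],
       [  0.        ,   0.        ,   1.        ]]), 'k1': -0.043377527372504124, 'R': array([[ 0.00262498, -0.9999299 ,  0.01154537],
       [-0.99604799, -0.00363942, -0.08874207],
       [ 0.08877787, -0.0112668 , -0.99598773]]), 't': array([-209.63631027,  544.17368424, 1243.25254019])}
{'mtx': array([[352.78113327,   0.        , 277.95418466],
       [  0.        , 352.78113327, 202.6250597 ],
       [  0.        ,   0.        ,   1.        ]]), 'k1': -0.011774099663360184, 'T_tool_cam': array([[ 1.42825805e-04, -9.51993656e-01, -3.06117721e-01,
         7.71621669e+01],
       [ 9.99999990e-01,  1.40069580e-04,  3.09699534e-05,
         6.42192093e-02],
       [ 1.33945816e-05, -3.06117723e-01,  9.51993666e-01,
        -1.47152258e+02],
       [ 0.00000000e+00,  0.00000000e+00,  0.00000000e+00,
         1.00000000e+00]])}
```

View pics/side0.png

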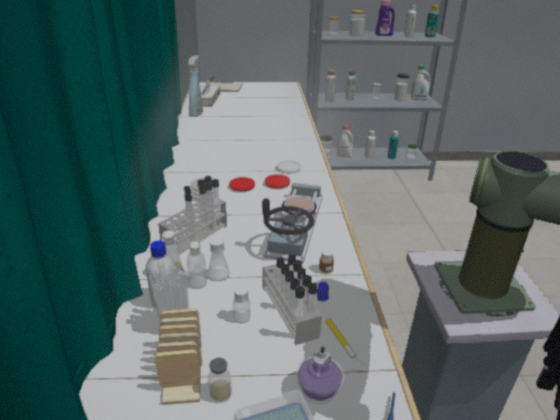

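View pics/top0.png

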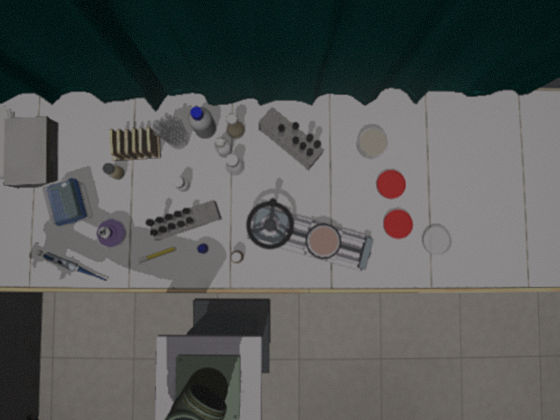

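```bash
cat > h.py <<'E'
import numpy as np,cv2
from plant import ctrl,sensors,optics
def ray(name,uv):
    c=optics.camera_params(name);M=c['mtx'];k=c['k1']
    p=cv2.undistortPoints(np.array([[uv]],float),M,np.array([k,0,0,0.]))[0,0]
    R=c['R'];t=c['t'];o=-R.T@t;return o,R.T@np.array([p[0],p[1],1.])
def atz(name,uv,z):
    o,d=ray(name,uv);return o+d*(z-o[2])/d[2]
def proj(name,X):
    c=optics.camera_params(name)
    rv=cv2.Rodrigues(c['R'])[0]
    return cv2.projectPoints(np.array(X,float).reshape(-1,3),rv,c['t'],c['mtx'],np.array([c['k1'],0,0,0.]))[0][:,0]
def cloud(name,d):
    h,w=d.shape;c=optics.camera_params(name)
    g=np.stack(np.meshgrid(np.arange(w),np.arange(h)),-1).reshape(-1,1,2).astype(float)
    p=cv2.undistortPoints(g,c['mtx'],np.array([c['k1'],0,0,0.]))[:,0]
    z=d.reshape(-1);X=np.c_[p*z[:,None],z]
    return ((X-c['t'])@c['R']).reshape(h,w,3)
E
python3 - <<'E'
from h import *
a=np.load('top0.npz');P=cloud('top',a['d'])
b=np.load('side0.npz');Q=cloud('side',b['d'])
cv2.imwrite('pics/tc.png',cv2.resize(a['p'][180:280,230:390,::-1],None,fx=5,fy=5,interpolation=cv2.INTER_CUBIC))
cv2.imwrite('pics/sc.png',cv2.resize(b['p'][165:285,235:345,::-1],None,fx=5,fy=5,interpolation=cv2.INTER_CUBIC))
for C,im,w in((P,a['p'],(slice(190,260),slice(235,305))),(Q,b['p'],(slice(180,260),slice(240,330)))):
    X=C[w].reshape(-1,3);c=im[w].reshape(-1,3).max(1)
    h=X[(X[:,2]>125)&(X[:,2]<170)];print('handle',len(h),h.mean(0),h.min(0),h.max(0))
    r=X[(X[:,2]>90)&(X[:,2]<112)];print('ring',len(r),r.min(0),r.max(0))
    # circle fit
    A=np.c_[2*r[:,:2],np.ones(len(r))];
    s=np.linalg.lstsq(A,(r[:,:2]**2).sum(1),rcond=None)[0];print(s[:2],np.sqrt(s[2]+s[0]**2+s[1]**2))
E
```

```text
handle 50 [ 541.30208441 -192.89479339  152.50193161] [ 532.03082796 -201.12644666  126.7288811 ] [ 553.66963152 -184.48210072  161.68827163]
ring 895 [ 412.90396355 -253.08196864   90.39898466] [ 547.26507297 -118.66023097  108.97391544]
[ 479.97596257 -184.7767168 ] 54.24510094924346
handle 151 [ 528.19108124 -100.67227129  141.22793942] [ 485.74958653 -199.26845925  125.05636795] [553.31167784  49.18358402 157.26851335]
ring 779 [ 414.49603543 -250.44556643   90.00700734] [ 553.04174201 -114.14648093  111.8766686 ]
[ 482.28784128 -180.2393406 ] 54.8791818193857
```

View pics/tc.png

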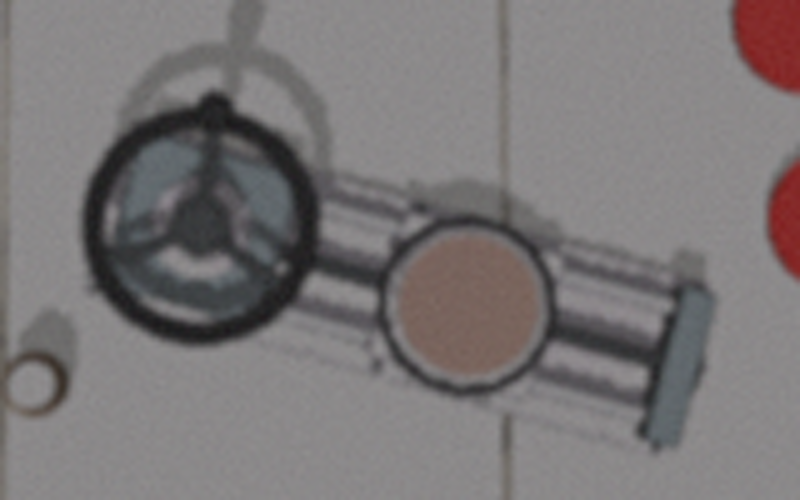

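View pics/sc.png

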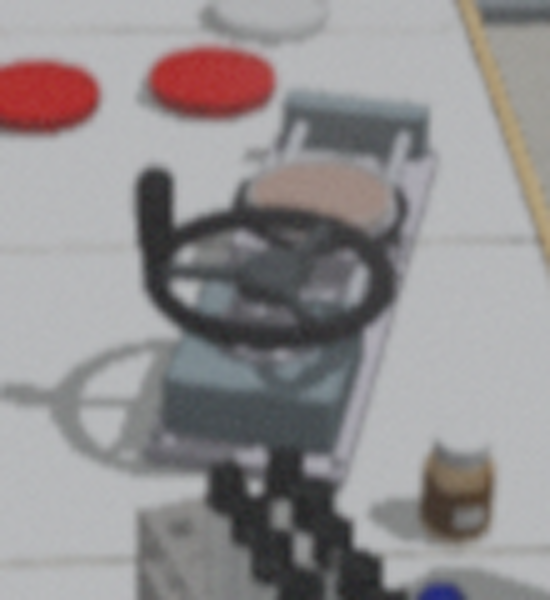

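Run:
```python
from h import *
a=np.load('top0.npz');P=cloud('top',a['d'])
print('ctr ring',atz('top',((84+320)/10+230-.4,223/5+180-.4),101),'handle',atz('top',(215/5+229.6,105/5+179.6),154))
print('side: ctr', atz('side',(272/5+234.6,277/5+164.6),102),'handle',atz('side',(155/5+234.6,178/5+164.6),154))
# fit wheel circle using dark px in ring height
X=P[195:255,240:300].reshape(-1,3);m=(X[:,2]>92)&(X[:,2]<110);X=X[m]
from scipy.optimize import least_squares
r0=62
sel=X[np.abs(np.hypot(X[:,0]-481,X[:,1]+185)-62)<12]
f=least_squares(lambda p:np.hypot(sel[:,0]-p[0],sel[:,1]-p[1])-p[2],[481,-185,62],loss='soft_l1');print(f.x)
M=P[80:290].reshape(-1,3)
for x0,x1,y0,y1 in [(330,680,-60,100),(330,680,100,300),(330,680,300,560),(340,620,-300,-60)]:
    s=(M[:,0]>x0)&(M[:,0]<x1)&(M[:,1]>y0)&(M[:,1]<y1);i=M[s][:,2].argsort()[-3:];print(x0,x1,y0,y1,M[s][i].round())
# plan
C=np.array([481,-185.]);
for th in np.radians([0,20,45,60,90,135,180,225,270,315,345,360]):
    psi=min(3.85,1.5*np.pi-th+0) 
    n=np.array([np.cos(psi),np.sin(psi)]);a_=np.radians(-6)-th;h=C+62*np.array([np.cos(a_),np.sin(a_)])
    p=h-n*(22);R=np.array([[np.cos(psi),np.sin(psi),0],[np.sin(psi),-np.cos(psi),0],[0,0,-1]]).T
    R=np.column_stack([[np.cos(psi),np.sin(psi),0],[np.sin(psi),-np.cos(psi),0],[0,0,-1]])
    q=ctrl.solve_ik([*p,138],R);print(round(np.degrees(th)),p.round(),None if q is None else np.round(q,2))
```

```text
ctr ring [ 483.34251964 -184.3717037   101.        ] handle [ 545.61496185 -191.61614919  154.        ]
side: ctr [ 481.77861644 -174.29117974  102.        ] handle [ 543.70281316 -191.11548619  154.        ]
[ 480.54647051 -184.96022613   61.45604948]
330 680 -60 100 [[520.  55. 145.]
 [514.  74. 145.]
 [492.  37. 148.]]
330 680 100 300 [[456. 141. 146.]
 [462. 116. 146.]
 [462. 133. 146.]]
330 680 300 560 [[558. 395. 113.]
 [564. 453. 113.]
 [520. 427. 115.]]
340 620 -300 -60 [[ 432. -194. 1289.]
 [ 432. -194. 1289.]
 [ 432. -194. 1289.]]
0 [ 559. -177.] [-0.45  0.32  1.6  -0.    1.23 -2.73]
20 [ 553. -198.] [-0.49  0.32  1.59 -0.    1.23 -2.77]
45 [ 537. -219.] [-0.54  0.3   1.62 -0.    1.22 -2.82]
60 [ 525. -231.] [-0.56  0.29  1.63 -0.    1.22 -2.66]
90 [ 497. -247.] [-0.62  0.25  1.68 -0.    1.21 -2.19]
135 [ 448. -240.] [-0.66  0.16  1.79 -0.    1.19 -1.45]
180 [ 419. -201.] [-0.63  0.07  1.89 -0.    1.18 -0.63]
225 [ 426. -152.] [-0.53  0.04  1.92 -0.    1.18  0.25]
270 [ 465. -123.] [-0.44  0.1   1.86 -0.    1.18  1.13]
315 [ 514. -130.] [-0.41  0.2   1.74 -0.    1.2   1.94]
345 [ 537. -154.] [-0.43  0.26  1.67 -0.    1.21  2.45]
360 [ 543. -169.] [-0.45  0.28  1.64 -0.    1.22  2.69]
```

```bash
cat >> h.py <<'E'
C=np.array([482,-184.5]);A0=np.arctan2(-191.5+184.5,544-482.)
def pose(th,gap=0,z=138):
    psi=min(3.8,1.5*np.pi-th)
    n=np.array([np.cos(psi),np.sin(psi)]);a=A0-th;h=C+62*np.array([np.cos(a),np.sin(a)])
    p=h-n*(22+gap)
    R=np.column_stack([[np.cos(psi),np.sin(psi),0],[np.sin(psi),-np.cos(psi),0],[0,0,-1]])
    return [*p,z],R
def shot(name,f,crop=None,fx=1):
    p,d=optics.grab_frame(name)
    if crop: r0,r1,c0,c1=crop;q=p[r0:r1,c0:c1]
    else:q=p
    cv2.imwrite(f,cv2.resize(q,None,fx=fx,fy=fx,interpolation=cv2.INTER_CUBIC)[:,:,::-1]);return p,d
E
python3 - <<'E'
from h import *
ctrl.gripper_to(0,20)
p,R=pose(0,20,250)
q=ctrl.solve_ik(p,R);print(q)
ctrl.set_joints(q)
print(sensors.read_state()['t'])
p,R=pose(0,20);ctrl.move_l(p,R,vel=120)
s=sensors.read_state();print(s['t'],s['eef_pos'],p,s['force'],s['grip_width'])
shot('top','pics/t1.png',(170,290,220,380),5);shot('side','pics/s1.png',(145,285,215,355),4)
E
```

```text
[-4.23944408e-01  2.42496042e-01  1.44862198e+00 -4.44089210e-16
  1.45047463e+00 -2.65314808e+00]
3.6417
4.725 [ 577.66086161 -166.10675172  139.08272594] [np.float64(576.8292208033762), np.float64(-165.75777565009602), 138] [0.27229066 0.64341136 0.07529626] -0.15958928161705763
```

View pics/s1.png

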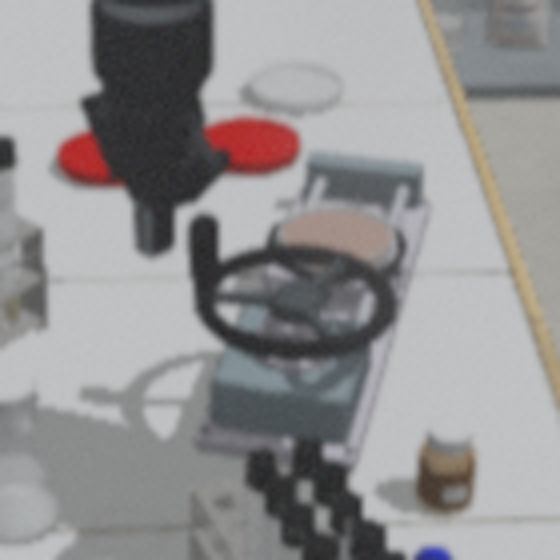

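View pics/t1.png

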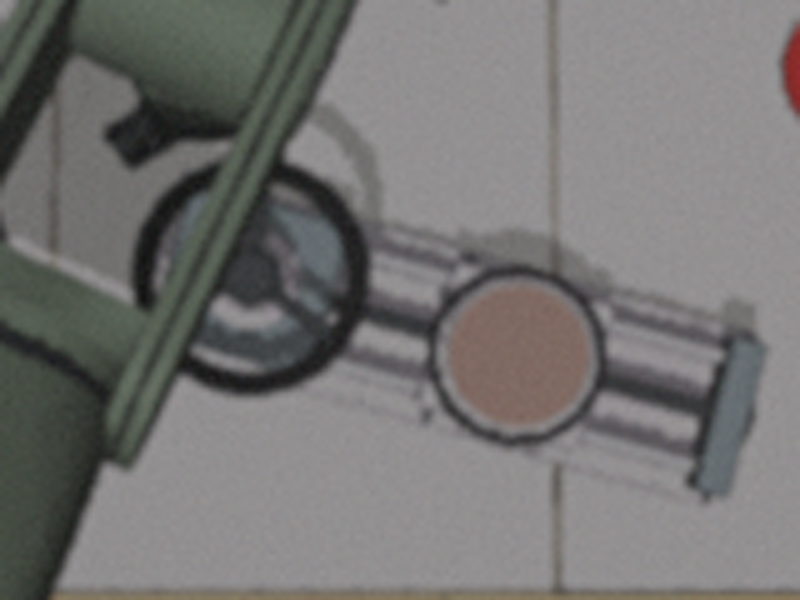

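The side crop shows the closed fingertips at (155,240), just behind the handle at (203,250), at mid-grip height and clear of the ring. I'll push the first part now.

Run:
```python
from h import *
p,R=pose(0,4);ctrl.move_l(p,R,vel=60)
for d in range(8,81,8):
    p,R=pose(np.radians(d));ctrl.move_l(p,R,vel=60)
    s=sensors.read_state();print(d,round(s['t'],2),(s['eef_pos']-p).round(1),s['force'].round(1))
shot('side','pics/s2.png',(145,285,215,355),4)
```

```text
8 5.59 [-0.1 -0.5  0. ] [0.7 0.2 0.4]
16 5.88 [-0.3 -0.6 -0. ] [ 1.3  0.2 -0.1]
24 6.17 [-0.5 -0.6 -0.1] [0.3 0.1 0.5]
32 6.47 [-0.7 -0.5 -0.1] [-0.1  0.5 -0.2]
40 6.76 [-0.6 -0.5 -0.1] [-0.9 -0.2  0.1]
48 7.05 [-0.6 -0.4 -0. ] [-0.5 -0.7  0.4]
56 7.34 [-0.3 -0.2 -0. ] [ 0.1 -0.7  0. ]
64 7.64 [-0.1 -0.  -0. ] [-0.1  0.2 -0.4]
72 7.94 [-0.   0.1 -0. ] [ 0.2 -0.8 -0.3]
80 8.24 [0.  0.1 0. ] [0.2 0.8 0.3]
```

View pics/s2.png

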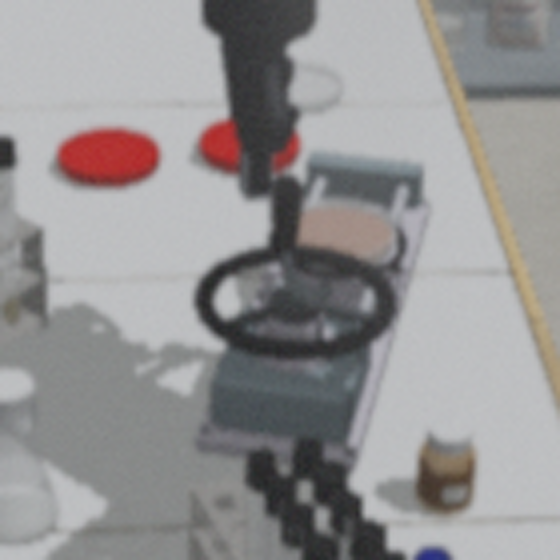

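The handle is at (285,215), now on the far right and roughly 80° round, with the fingers behind it. I'll continue to just short of the full turn.

Run:
```python
from h import *
for d in range(88,345,8):
    p,R=pose(np.radians(d));ctrl.move_l(p,R,vel=60)
    s=sensors.read_state()
    if d%24==0:print(d,round(s['t'],2),(s['eef_pos']-p).round(1),s['force'].round(1))
print(d,s['t'])
shot('side','pics/s3.png',(145,285,215,355),4)
```

```text
96 8.89 [0.  0.1 0. ] [-0.  -0.1  0. ]
120 9.79 [0.1 0.1 0. ] [ 0.6 -1.5 -0.1]
144 10.69 [0.1 0.  0. ] [0.1 1.3 0.2]
168 11.59 [ 0.1 -0.   0. ] [ 0.4 -0.5  0. ]
192 12.49 [ 0.1 -0.1  0. ] [-0.4 -0.4 -0.4]
216 13.39 [ 0.  -0.1 -0. ] [-1.   0.1  0.8]
240 14.29 [ 0.  -0.1 -0. ] [-0.4  0.4 -0.5]
264 15.19 [-0.1 -0.1 -0.1] [0.1 0.1 0.3]
288 16.09 [-0.1 -0.1 -0. ] [-0.2 -0.5  0.4]
312 16.99 [-0.1 -0.1 -0. ] [-0.4  0.4 -0.6]
336 17.89 [-0.1  0.  -0. ] [ 0.3 -0.4 -1. ]
344 18.1917
```

View pics/s3.png

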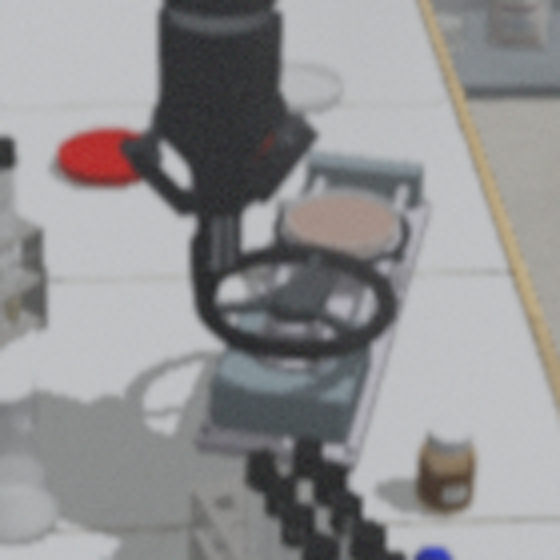

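Run:
```python
from h import *
for d in (349,354):
    p,R=pose(np.radians(d));ctrl.move_l(p,R,vel=50)
p,R=pose(np.radians(354),25);ctrl.move_l(p,R,vel=80)
p,R=pose(np.radians(354),25,240);ctrl.move_l(p,R,vel=150)
p,R=pose(np.radians(354),160,240);ctrl.move_l(p,R,vel=200)
print(sensors.read_state()['t'])
p,d=shot('side','pics/s4.png',(165,285,235,345),5);np.savez('side1.npz',p=p,d=d)
p,d=shot('top','pics/t4.png',(180,280,230,390),5);np.savez('top1.npz',p=p,d=d)
a=np.load('side0.npz')
b=a['p']
w=(slice(165,285),slice(235,345))
cmp=np.hstack([b[165:225,250:310],np.load('side1.npz')['p'][165:225,250:310]])
cv2.imwrite('pics/cmp.png',cv2.resize(cmp,None,fx=6,fy=6,interpolation=cv2.INTER_CUBIC)[:,:,::-1])
```

```text
Traceback (most recent call last):
plant.MotionError: the arm cannot follow that straight line within its joint ranges
```

```bash
cat > look.py <<'E'
from h import *
import sys
k=sys.argv[1]
print(sensors.read_state()['t'])
p,d=optics.grab_frame('side');t,e=optics.grab_frame('top');np.savez(f'f{k}.npz',p=p,d=d,t=t,e=e)
b=np.load('side0.npz')['p'];a=np.load('top0.npz')['p']
c1=np.hstack([b[165:225,250:310],p[165:225,250:310]]);c2=np.hstack([a[190:250,240:300],t[190:250,240:300]])
cv2.imwrite(f'pics/cmp{k}.png',cv2.resize(np.vstack([c1,c2]),None,fx=5,fy=5,interpolation=cv2.INTER_CUBIC)[:,:,::-1])
# handle shift: template matching of the handle top in side image, subpixel by phase
E
python3 - <<'E'
from h import *
q=np.array(sensors.read_state()['q']);print(q)
q[0]+=0.5;q[5]-=1.0
ctrl.set_joints(q)
E
python3 look.py 1
```

```text
[-4.06775562e-01  1.57527182e-01  1.57254756e+00 -2.92227890e-05
  1.41345909e+00  2.63029875e+00]
21.1167
```

View pics/cmp1.png

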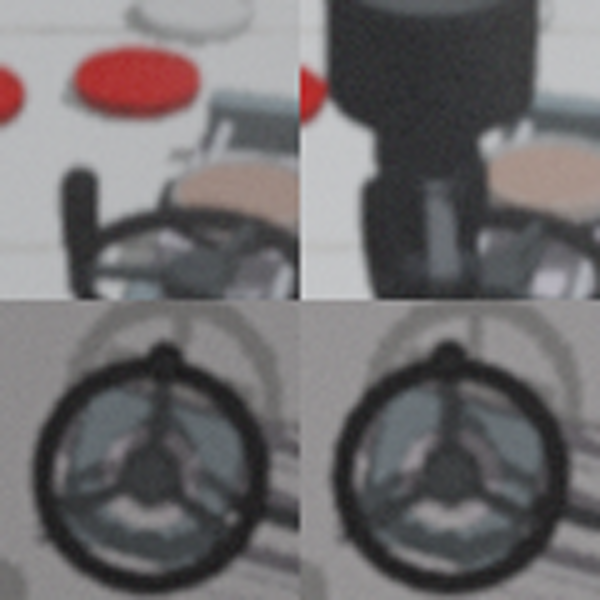

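```bash
cat > ang.py <<'E'
from h import *
import sys
from scipy.optimize import minimize_scalar
a=np.load('top0.npz')['p'];t=np.load(f'f{sys.argv[1]}.npz')['t']
def rect(im,z):  # metric top-down view at height z, 0.5mm/px
    xs=np.arange(400,575,.5);ys=np.arange(-280,-90,.5)
    X,Y=np.meshgrid(xs,ys,indexing='ij');uv=proj('top',np.stack([X,Y,np.full_like(X,z)],-1)).reshape(*X.shape,2).astype(np.float32)
    return cv2.remap(im,uv[...,0],uv[...,1],cv2.INTER_CUBIC).mean(2),X,Y
for z,r0,r1,nm in((154,50,75,'handle'),(100,18,52,'spokes')):
    A,X,Y=rect(a,z);T,_,_=rect(t,z)
    rr=np.hypot(X-C[0],Y-C[1]);an=np.arctan2(Y-C[1],X-C[0])
    R=np.arange(r0,r1,.5)
    def pol(I,th,lim):
        g=A0+np.arange(-lim,lim,.01)-th
        x=C[0]+R[:,None]*np.cos(g);y=C[1]+R[:,None]*np.sin(g)
        return cv2.remap(I.astype(np.float32),((y+280)/.5).astype(np.float32),((x-400)/.5).astype(np.float32),cv2.INTER_LINEAR)
    lim=.5 if nm=='handle' else .35
    best=max((np.corrcoef(pol(A,0,lim).ravel(),pol(T,th,lim).ravel())[0,1],th) for th in np.arange(-.4,.4,.005))
    print(nm,best)
# dish
def dish(im):
    m=cv2.inRange(cv2.cvtColor(im,cv2.COLOR_RGB2HSV),(0,40,60),(20,160,255));m[:, :300]=0;m[:,350:]=0;m[:215]=0;m[265:]=0
    M=cv2.moments(m,True);return atz('top',(M['m10']/M['m00'],M['m01']/M['m00']),55)
print('dish',dish(a),dish(t))
E
python3 ang.py 1
```

```text
handle (np.float64(0.9826343781939196), np.float64(-0.1399999999999998))
spokes (np.float64(0.938525550847414), np.float64(-0.1349999999999998))
dish [ 437.00340223 -341.36075076   55.        ] [ 430.56390181 -364.11865197   55.        ]
```

```bash
python3 - <<'E'
from h import *
q=np.array(sensors.read_state()['q']);q[0]-=0.5;q[5]+=1.0
ctrl.set_joints(q)
ctrl.move_l(pose(np.radians(354),25)[0],pose(np.radians(354))[1],vel=120)
for d in (354,358,361.5):
    p,_=pose(np.radians(d));R=pose(np.radians(356))[1]
    print(d,ctrl.solve_ik(p,R)[5]);ctrl.move_l(p,R,vel=50)
s=sensors.read_state();print(s['eef_pos']-p)
p,_=pose(np.radians(361.5),25);ctrl.move_l(p,pose(np.radians(354))[1],vel=80)
p[2]=240;ctrl.move_l(p,pose(np.radians(352))[1],vel=150)
q=np.array(sensors.read_state()['q']);q[0]+=0.8;q[5]-=1.0
ctrl.set_joints(q)
E
python3 look.py 2; python3 ang.py 2
```

```text
354 2.626357530910896
358 2.6206189478891373
361.5 2.6153434803908677
[ 0.0023884  -0.11087459 -0.15709722]
27.3417
handle (np.float64(0.9984999794177587), np.float64(-0.004999999999999671))
spokes (np.float64(0.9883436357363817), np.float64(-0.004999999999999671))
dish [ 437.00340223 -341.36075076   55.        ] [ 430.63797712 -364.56310176   55.        ]
```

View pics/cmp2.png

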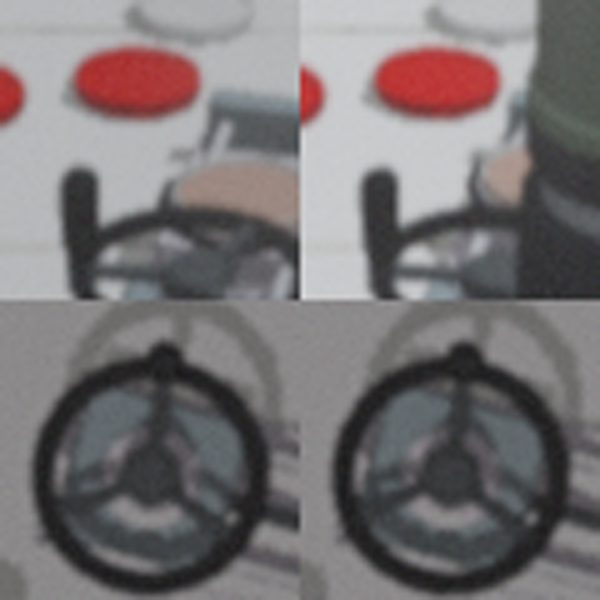

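The handle is back where it began, at (165,358) against (465,358) in the paired crop, about 0.005 rad short. Next is a quick check on the bystanders.

Run:
```python
import numpy as np,cv2
t=np.load('f2.npz')['t'];cv2.imwrite('pics/top2.png',t[:,:,::-1])
```

```text
(no output)
```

View pics/top2.png

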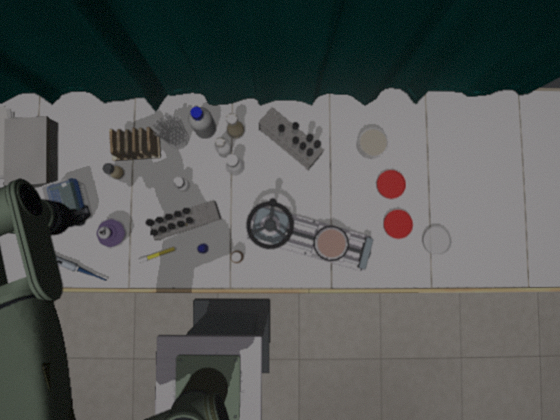

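Run:
```python
from h import *
ctrl.hold(0.3);s=sensors.read_state();print(s['t'],s['eef_pos'],s['force']);ctrl.finish_job()
```

```text
27.7417 [483.9031855  288.18531551 238.94966706] [0.1650861  0.2506982  0.13608614]
the job is handed in; nothing more can be done
```

I pushed the hand wheel one full turn clockwise by its handle, using the outside of the closed fingertips, and handed the job in at 27.7 s. I did it in two pushes. The first stopped about 0.14 rad short, so I backed off, measured and pushed the rest.

- **Wheel:** in the last top view the handle and spokes are within about 0.005 rad of where they started. One full turn is inferred from following the push and from the dish's travel.
- **Dish:** it rode forward about 24 mm, as expected for one turn, and looks undisturbed in its nest. I did not measure its offset within the nest.
- **Bystanders:** the vial, cap, flask, bottle and pen look to be in the same places in the top view. I judged this by eye.
- **Robot:** the arm is clear of everything. It reads about 0.3 N on the tool, in line with sensor noise.
- **Contact force:** I could not confirm the push force on the handle directly. The force readings taken at each stop were only noise, so the evidence for contact is that the wheel followed the fingers all the way round.

The only problem was a retreat line that was refused at a joint limit. Nothing moved, and I took another way out.

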